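Prime the choke feeder: push the first choke home against the escapement stop

TASK

Prime the empty gravity feeder: take the potted choke from the pink foam pad, set it down flat (copper ring up, no dropping) in the wide upper mouth of the sloped chute, then push it down the chute and through the drag of the brake pads until it rests against the red escapement stop, and leave it there on its own. The stop blade is set somewhere along its slot, so find it by feel and do not force it: press on it with less than 10 N. Leave the solder spool, the tip cleaner and the flux jar where they stand.

Things in the scene. Friction and masses are not known exactly. Their poses are not given: they have to be found in the camera images.
- choke: potted toroidal choke: black round pot, 46 mm diameter, 28 mm high, about 180 g (125 to 235 g), with a ring of copper winding on its top face. Origin: centre of its underside; z is its axis, towards the copper face. It starts upright on the foam pad and is round, so its yaw does not matter.
- foam: pink antistatic foam pad, 140 x 120 x 8 mm, fixed on the bench; origin: centre of its underside.
- chute: sloped steel track, fixed; walls 18 mm high, 3 mm thick. Origin: on the floor surface, centre line. x points down the slope (20 degrees below level), y across, z square to the floor, upward. Floor from x = -170 to +160 mm, ends open; straight channel 50 mm wide inside from x = -80 mm on downhill. Friction coefficient of all parts 0.45 to 0.75.
- mouth (a point): point on the chute floor, centre line, at chute x = -115 mm, in the wide mouth (chute's axes). The mouth's walls flare evenly from 50 mm inside at chute x = -80 mm to 74 mm at -160 mm. A choke set down here stays by friction. Push it from behind and low (under 20 mm above the floor), or it may tip.
- pads (a point): point on the chute floor, centre line, chute x = -10 mm: here the lead-in ramps (25 mm long, uphill) of two black sprung side brake pads end; then the pads run level, 42 mm apart, to chute x = +85 mm. They yield sideways. The push needed climbs to 4 to 8 N till the choke's centre is at chute x = -5 mm, then stays at 3 to 7 N. They stand 4 to 16 mm above the floor.
- escapement: blue escapement head under the chute, fixed to it. Origin: on the floor surface, centre line, chute x = +45 mm; chute's axes. Its red stop blade, 30 mm wide, 3 mm thick, stands 20 mm out of the floor through a dark slot. It is sprung: it gives 1 mm per 3 N and is solid after 6 mm.
- slot (a point): middle of the blade's setting range, on the floor surface (chute x = +60 mm). The uphill face of the red blade is clamped anywhere within 15 mm uphill or downhill of this point: different each time and not measured. A choke that rests against it has its centre 23 mm uphill of the blade's face.
- spool: bystander: solder spool, 56 mm diameter, 46 mm high, green upper flange; origin: centre of its underside.
- tip_cleaner: bystander: brass soldering-tip cleaner pot, 68 mm diameter, 50 mm high; origin: centre of its underside.
- flux_jar: bystander: amber flux jar with black cap, 44 mm diameter, 55 mm high; origin: centre of its underside.
There are look-alikes about, which are no part of the job. What is meant by the choke is not green or turquoise, and is the larger of those in its own colour.

How it is judged:
By the outcome, as a careful person would: the job done as asked, in the order asked, and still so for the second after the job is handed in, with the robot touching nothing.
It also fails if it takes over 62 s, if anything falls off the work surface, if the arm or the gripper's body presses on something with over 40 N, if the wrist force passes 120 N, or if a joint passes its speed limit or range.

ROBOT

A 7-joint arm with a two-finger parallel gripper is mounted at the origin on the work surface. World frame = base frame: x ahead of the robot, y to its left, z up, the work surface at z = 0. Lengths are in m, angles in rad, forces in N, time in s.
With the tool pointing down it reaches from about 0.425 to 0.825 m from the base axis. Payload 3.6 kg.
Tool frame: the origin (TCP) lies midway between the tips of the shut fingers; the grasp point (between the pads) lies 19 mm behind it (manip.tcp_to_grasp is the distance from the TCP to the grasp point, in m); z points along the fingers, y is the line along which they close (so a half turn about z gives the same grasp; the last joint's range is limited). The gripper opens to 85 mm and grips with 20 to 120 N. Pads are 22 mm wide; open, the fingers measure 114 mm over their backs; the gripper's body (76 mm by 85 mm) begins 54 mm behind the grasp point. The pads swing forward as they close: fully open they stand 13 mm farther back than shut.
Start: joints at [-1.24, 0.615, -0.013, 1.423, 0.008, 1.103, -0.04], TCP at [0.228, 0.609, 0.231] pointing down, gripper open.
Joint ranges: [-3.12, 3.12], [-0.3, 2.06], [-1.34, 1.32], [0.26, 2.42], [-1.36, 4.5], [0.01, 1.98], [-2.84, 2.84]. Speed limits (rad/s): [2.79, 2.79, 3.14, 3.14, 3.14, 3.14, 3.14].

INTERFACE

Orientations are given as a rotation vector (axis times angle).
In Python, from plant import manip, cams gives the robot as it stands.
- The arm moves only by the shell command python3 -m creep 'ROWS' [FORCE]. ROWS is JSON, a list of rows, each a list of 5 numbers: the shift along the tool's x, y, z in m, then the turn about the tool's z in rad, then the opening, from 0 (shut) to 1 (fully open). In form: [[x, y, z, turn, hand], ...]. A call has 1 to 20 rows; each row shifts and turns the commanded pose from where the row before left it, along the tool's axes as they then stand; what a row does not reach is not made up. A row lasts 1/10 s, in which the tool goes at most 50 mm and 8.59 degrees, less where a joint would pass 70% of its speed; a pose out of reach is approached as far as the arm can. A call is refused whole if a number of a shift passes 0.05 or a number of a turn 0.15, either way. A call with a gripper value outside its range is refused whole. The fingers move at their own pace and stop on an object; FORCE is the grip in N (left out, the last holds). Time passes only in rows, so rows that do not move let the fingers close. It gives the time, the measured TCP pose, the force, the opening and the grip force at its end, in the units of the state.
- manip.get_state(): the state, without advancing time (a new reading comes with each control period).
- cams.grab_frame(name): name is "side" or "top"; returns a dict with "img" (420x560x3 uint8, red, green, blue), "z_map" (420x560 float32, m along the optical axis (not along the pixel's ray), 0 where there is no reading), "camera_matrix" (3x3 intrinsics, pixels), "R" (3x3) and "t" (3): a world point X has camera coordinates R X + t. Camera axes: x right, y down, z forward; pixel columns grow to the right and rows downward; lengths in m; the calibration is good to about 2 mm. A picture is of the moment at which its call begins.
- manip.finish_job(): hands the job in; it is judged then, once.
Trained networks look in a picture, given as the dict that the camera call returned (one of the last four; its "shot" number tells which), for a name from the list of things; names that differ only in an ending like _2 or _b are one class to them, and where a whole thing is asked for, a point or a joint stands for the part that bears it (a point fixed in the world has none). Each returns a list of dicts, best first, with "conf" (0 to 1); they miss things now and then, are a little off and sometimes report something else, mostly with a low value. They report only what shows in the picture. A call takes as long as a camera call. They do not tell look-alikes from the thing itself.
- cams.spot_in(picture, name): "centre" ([column, row] in pixels, amid what is visible of it).
- cams.spot_point(picture, name): "centre" ([column, row] in pixels: a listed point, or the origin of a listed thing).
The state is a dict: "time_s": time; "joints": joint angles; "qd": joint speeds; "tau": joint torques, N m; "eef_pos": TCP position; "eef_rot": TCP orientation; "contact_force": force on the tool from outside, world axes, zero at the start; "ft_torque": the same for the moment, N m; "grip_width": finger opening in m; "gripper_force": force on a finger pad.
Only numpy, scipy, OpenCV 4.12 (cv2) and the standard library are available. Lean on these libraries where they do the work, as an engineer would, in place of code of your own. Each camera call takes 0.05 s, during which the arm holds its last target. There are 200 camera calls.

## Working session

There is one attempt and no reset: what is moved stays moved. The work goes in short steps, Python scripts to look and compute and a shell command to move; the robot and the scene stay as the last step left them, time stands still between calls to the robot, and variables do not carry over. Pictures are saved under pics/ and viewed, at most 10 in all, crops included, and the job is handed in when it is done.

```bash
mkdir -p pics; ls
cat > h.py <<'E'
import numpy as np, cv2
from plant import manip, cams
from scipy.spatial.transform import Rotation as Ro
def px2w(f,c,r,z=None):
    K=f["camera_matrix"];R=np.array(f["R"]);t=np.array(f["t"])
    if z is None:
        w=f["z_map"][max(0,int(r)-2):int(r)+3,max(0,int(c)-2):int(c)+3]; w=w[w>0]
        z=np.median(w)
    return R.T@(np.linalg.inv(K)@np.array([c,r,1])*z-t)
def w2px(f,X):
    p=f["camera_matrix"]@(np.array(f["R"])@X+np.array(f["t"]));return p[:2]/p[2]
def save(f,n): cv2.imwrite("pics/"+n+".png",cv2.cvtColor(f["img"],cv2.COLOR_RGB2BGR))
E
python3 - <<'E'
from h import *
for n in ["top","side"]:
    f=cams.grab_frame(n); save(f,n+"0")
    for k in ["choke","foam","chute","escapement","spool","tip_cleaner","flux_jar"]:
        for d in cams.spot_in(f,k)[:4]: print(n,k,np.round(d["centre"]),round(d["conf"],2),np.round(px2w(f,*d["centre"]),3))
    for k in ["choke","chute","mouth","pads","slot","escapement"]:
        for d in cams.spot_point(f,k)[:3]: print(n,"pt",k,np.round(d["centre"]),round(d["conf"],2),np.round(px2w(f,*d["centre"]),3))
s=manip.get_state();print(s)
E
```

```text
pics
top choke [198. 251.] 0.77 [0.443 0.28  0.037]
top choke [188. 197.] 0.74 [0.587 0.309 0.029]
top choke [207. 294.] 0.5 [0.332 0.26  0.021]
top foam [214. 245.] 0.89 [0.457 0.243 0.008]
top chute [334. 186.] 0.96 [ 0.595 -0.068  0.12 ]
top escapement [361. 203.] 0.46 [ 0.556 -0.142  0.073]
top spool [207. 134.] 0.9 [0.752 0.257 0.047]
top tip_cleaner [251. 274.] 0.55 [0.381 0.144 0.051]
top flux_jar [376. 281.] 0.73 [ 0.36  -0.175  0.055]
top pt choke [189. 195.] 0.8 [0.592 0.306 0.029]
top pt choke [173. 288.] 0.63 [0.348 0.35  0.022]
top pt choke [202. 249.] 0.59 [0.447 0.272 0.036]
top pt chute [342. 182.] 0.58 [ 0.605 -0.09   0.111]
top pt mouth [292. 192.] 0.88 [0.578 0.039 0.159]
top pt pads [334. 189.] 0.86 [ 0.589 -0.067  0.12 ]
top pt slot [364. 184.] 0.7 [ 0.6   -0.145  0.107]
top pt escapement [351. 185.] 0.59 [ 0.6   -0.111  0.104]
side choke [242. 316.] 0.75 [0.588 0.322 0.029]
side choke [364. 344.] 0.68 [0.35  0.365 0.022]
side choke [369. 306.] 0.67 [0.334 0.269 0.021]
side choke [315. 307.] 0.66 [0.444 0.295 0.037]
side foam [303. 309.] 0.74 [0.468 0.279 0.011]

[... 736 characters left out ...]
.095]
{'time_s': 1.4, 'joints': array([-1.23947453,  0.61490702, -0.01261334,  1.42338453,  0.00813182,
        1.10342462, -0.0403882 ]), 'qd': array([ 0.00031356, -0.00014337, -0.00015699,  0.0006096 ,  0.00136585,
        0.00010289,  0.00073106]), 'tau': array([-3.18711009e-04, -4.69102120e+01,  2.58883825e-01, -1.71339387e+01,
        9.97310184e-03,  1.53963425e-03,  8.86046820e-06]), 'eef_pos': array([0.22762195, 0.60881096, 0.23129777]), 'eef_rot': array([-5.58944234e-01, -3.09144269e+00,  1.09402107e-04]), 'contact_force': array([0.01699034, 0.44171097, 0.35678317]), 'ft_torque': array([-0.00924788, -0.04893707, -0.01946474]), 'gripper_force': 0.0, 'grip_width': 0.08527135344142882}
```

View top.

Run:
```python
import cv2,numpy as np
a=cv2.imread("pics/top0.png");b=cv2.imread("pics/side0.png")
c=cv2.resize(a[100:330,130:430],None,fx=1.33,fy=1.33*1);d=cv2.resize(b[100:370,130:430],None,fx=1.33,fy=1.33)
h=max(c.shape[0],d.shape[0]);o=np.zeros((h,c.shape[1]+d.shape[1],3),np.uint8);o[:c.shape[0],:c.shape[1]]=c;o[:d.shape[0],c.shape[1]:]=d
cv2.imwrite("pics/both0.png",o)
cv2.imwrite("pics/chokecrop.png",cv2.resize(a[170:310,150:290],None,fx=4,fy=4))
```

```text
(no output)
```

View pics/both0.png

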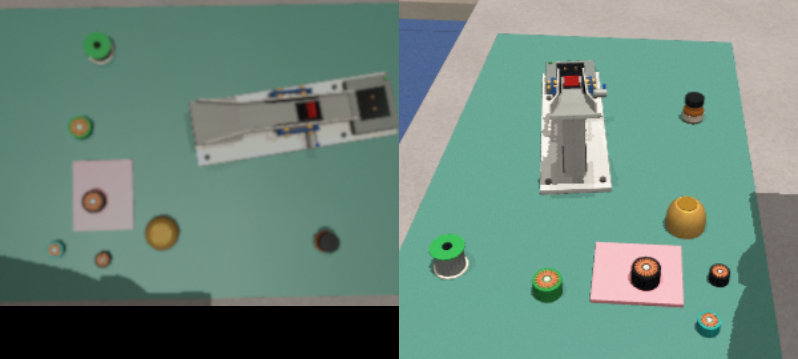

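View pics/chokecrop.png

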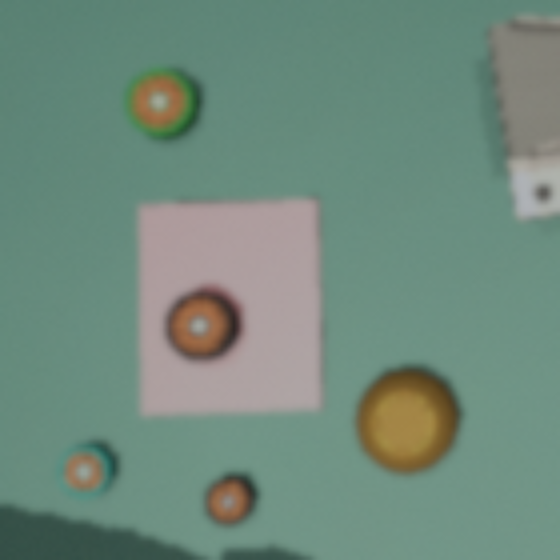

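The pictures show four candidates in the top view: green (190,196), turquoise (172,287), small black (207,294) and large black on the foam (200,251). I choose the large black one on the foam at (200,251), and the crop confirms it. The chute's mouth is at left (292,192), and the red blade is at about (364,184).

```bash
cat > m.py <<'E'
from h import *
f=cams.grab_frame("top")
def cloud(f):
    K=f["camera_matrix"];R=np.array(f["R"]);t=np.array(f["t"]);z=f["z_map"]
    r,c=np.mgrid[:420,:560];P=np.stack([(c-K[0,2])/K[0,0]*z,(r-K[1,2])/K[1,1]*z,z],-1)
    W=(P-t)@R; W[z==0]=np.nan; return W
W=cloud(f)
print("cam",-np.array(f["R"]).T@f["t"])
m=(abs(W[...,2]-0.036)<.004)&(np.hypot(W[...,0]-.445,W[...,1]-.275)<.05)
c,rad=cv2.minEnclosingCircle(W[m][:,:2].astype(np.float32));print("choke",c,rad,W[m].mean(0),m.sum())
# bench height check
print("bench z",np.nanmedian(W[220:240,300:330,2]))
Wc=W[(W[...,0]>.5)&(W[...,0]<.7)&(W[...,1]<.11)&(W[...,1]>-.26)&(W[...,2]>.03)]
# initial frame guess from network points
a=np.array([.578,.039]);b=np.array([.602,-.145])
u=(b-a)/np.linalg.norm(b-a);v=np.array([-u[1],u[0]])
for it in range(3):
    s=(Wc[:,:2]-a)@u;l=(Wc[:,:2]-a)@v
    fl=(abs(l)<.012)&(s>-.03)&(s<.08)
    A=np.c_[Wc[fl,:2],np.ones(fl.sum())]
    co=np.linalg.lstsq(A,Wc[fl,2],rcond=None)[0]
    h=Wc[:,2]-np.c_[Wc[:,:2],np.ones(len(Wc))]@co
    g=[]
    w=(h>.013)&(h<.024)&(abs(l)<.045)
    for s0 in np.arange(-.045,.18,.01):
        k=w&(abs(s-s0)<.005)
        L=l[k&(l<0)];Rr=l[k&(l>0)]
        if len(L)>2 and len(Rr)>2: g.append([s0,np.median(L),np.median(Rr),len(L),len(Rr)])
    g=np.array(g)
    if it==2: print(np.round(g,4))
    p=np.polyfit(g[:,0],(g[:,1]+g[:,2])/2,1);print(p)
    a=a+v*p[1];u=u+v*p[0];u/=np.linalg.norm(u);v=np.array([-u[1],u[0]])
print("slope",np.degrees(np.arctan(co[:2]@u)),"cross",np.degrees(np.arctan(co[:2]@v)),"u",u,"a",a,"co",co)
s=(Wc[:,:2]-a)@u;l=(Wc[:,:2]-a)@v
for k0 in np.arange(-.08,.3,.008):
    k=(abs(s-k0)<.004)&(abs(l)<.01)
    if k.any(): print(round(k0,3),k.sum(),np.round(np.median(h[k]),4),end=" | ")
for n in ["top","side"]:
  f=cams.grab_frame(n)
  im=f["img"].astype(int);rd=(im[...,0]>120)&(im[...,1]<60)&(im[...,2]<60)
  X=cloud(f)[rd];X=X[(X[:,1]<0)&(X[:,0]>.5)];ss=(X[:,:2]-a)@u
  print("\nred",n,len(X),np.percentile(ss,[2,20,50,80,98]),np.median((X[:,:2]-a)@v),np.percentile(X[:,2]-np.c_[X[:,:2],np.ones(len(X))]@co,[5,50,95]))
  for q in ["mouth","pads","slot","chute","escapement"]:
    for d in cams.spot_point(f,q)[:1]:
        # intersect ray with the floor plane
        Xa=-np.array(f["R"]).T@f["t"];Xb=px2w(f,*d["centre"],z=1.);D=Xb-Xa
        tt=(co[0]*Xa[0]+co[1]*Xa[1]+co[2]-Xa[2])/(D[2]-co[0]*D[0]-co[1]*D[1]);Y=Xa+tt*D
        print(n,q,np.round(Y,4),"s %.4f l %.4f"%((Y[:2]-a)@u,(Y[:2]-a)@v),round(d["conf"],2))
E
python3 m.py
```

```text
cam [0.43315076 0.07623016 1.18798976]
choke (0.4425424635410309, 0.2774659991264343) 0.02291329763829708 [0.44285555 0.27733027 0.03675721] 219
bench z 0.0013235466375451132
[0.00728274 0.00186637]
[1.52483882e-03 5.77330058e-05]
[[-2.50e-02 -3.87e-02  3.74e-02  3.00e+00  5.00e+00]
 [-1.50e-02 -3.73e-02  3.69e-02  6.00e+00  8.00e+00]
 [-5.00e-03 -3.60e-02  3.51e-02  6.00e+00  5.00e+00]
 [ 5.00e-03 -3.44e-02  3.32e-02  7.00e+00  8.00e+00]
 [ 1.50e-02 -3.17e-02  3.24e-02  6.00e+00  8.00e+00]
 [ 2.50e-02 -3.02e-02  3.04e-02  6.00e+00  9.00e+00]
 [ 3.50e-02 -2.94e-02  2.88e-02  5.00e+00  7.00e+00]
 [ 4.50e-02 -2.71e-02  2.76e-02  5.00e+00  7.00e+00]
 [ 5.50e-02 -2.65e-02  2.67e-02  7.00e+00  7.00e+00]
 [ 6.50e-02 -2.55e-02  2.65e-02  7.00e+00  6.00e+00]
 [ 7.50e-02 -2.65e-02  2.75e-02  5.00e+00  7.00e+00]
 [ 8.50e-02 -2.57e-02  2.65e-02  6.00e+00  4.00e+00]
 [ 9.50e-02 -2.59e-02  2.73e-02  6.00e+00  8.00e+00]
 [ 1.05e-01 -2.49e-02  2.57e-02  7.00e+00  7.00e+00]
 [ 1.15e-01 -2.77e-02  3.14e-02  2.60e+01  2.70e+01]
 [ 1.25e-01 -3.11e-02  3.11e-02  2.90e+01  2.60e+01]
 [ 1.35e-01 -3.45e-02
[... 1373 characters left out ...]
1957] s -0.1082 l -0.1806 0.64
top pads [ 0.5867 -0.0743  0.1182] s 0.1134 l -0.0090 0.59
top slot [ 0.6059 -0.1378  0.0947] s 0.1790 l 0.0011 0.9
top chute [ 0.5923 -0.0773  0.1169] s 0.1172 l -0.0039 0.88
top escapement [ 0.6011 -0.1153  0.103 ] s 0.1560 l -0.0005 0.45

red side 72 [0.17787089 0.18007112 0.18361075 0.18598557 0.18949657] 0.0030699038918724254 [0.00297772 0.01133676 0.02003912]
side mouth [0.5912 0.011  0.1487] s 0.0296 l 0.0072 0.63
side pads [ 0.5897 -0.0701  0.1197] s 0.1096 l -0.0054 0.58
side slot [ 0.6075 -0.1015  0.1077] s 0.1432 l 0.0078 0.64
side chute [ 0.5975 -0.077   0.1169] s 0.1176 l 0.0013 0.58
side escapement [ 0.6038 -0.1374  0.095 ] s 0.1782 l -0.0009 0.61
```

```bash
python3 -m creep '[[0,0,0,0.134,0.75],[0,0,0,0.134,0.75],[0,0,0,0.134,0.75],[0,0,0,0.134,0.75],[0,0,0,0.134,0.75],[0,0,0,0.134,0.75],[0,0,0,0.134,0.75],[0,0,0,0.134,0.75],[0,0,0,0,0.75]]'
python3 -m creep '[[-0.036,0.0167,0,0,0.75],[-0.036,0.0167,0,0,0.75],[-0.036,0.0167,0,0,0.75],[-0.036,0.0167,0,0,0.75],[-0.036,0.0167,0,0,0.75],[-0.036,0.0167,0,0,0.75],[-0.036,0.0167,0,0,0.75],[-0.036,0.0167,0,0,0.75],[-0.035,0.0167,0,0,0.75],[-0.035,0.0167,0,0,0.75],[0,0,0,0,0.75]]'
cat > g.py <<'E'
from h import *
import sys
s=manip.get_state();R=Ro.from_rotvec(s["eef_rot"]).as_matrix()
np.set_printoptions(suppress=True,precision=4)
print("pos",s["eef_pos"],"y",R[:,1],"z",R[:,2],"w",s["grip_width"],"F",s["contact_force"],"j",s["joints"])
if len(sys.argv)>1:
    T=np.array(eval(sys.argv[1]));print("to go (tool)",R.T@(T-s["eef_pos"]))
print("downhill in tool",R.T@np.array([.139,-.990,0]),"t",s["time_s"])
E
python3 g.py '[.4427,.2774,.1]'
```

```text
time_s: 2.95
eef_pos: [0.2273, 0.6089, 0.2312]
eef_rot: [2.058, 2.373, -0.0]
contact_force: [-0.3, -1.0, 0.4]
grip_width: 0.064
gripper_force: 0.0
time_s: 4.05
eef_pos: [0.4474, 0.271, 0.2321]
eef_rot: [2.066, 2.36, -0.0]
contact_force: [-0.3, -0.8, 0.3]
grip_width: 0.0637
gripper_force: 0.0
pos [0.4474 0.271  0.2321] y [0.9912 0.132  0.0032] z [ 0.0037 -0.0033 -1.    ] w 0.0637364059379937 F [-0.2636 -0.7754  0.2888] j [-0.8095  0.4295  0.3197  1.7962 -0.1569  0.9397 -0.2918]
to go (tool) [ 0.0074 -0.0042  0.132 ]
downhill in tool [-0.9997  0.0071  0.0038] t 4.05
```

```bash
python3 -m creep '[[0.004,-0.002,0.04,0,0.68],[0.003,-0.002,0.04,0,0.68],[0,0,0,0,0.68]]' >/dev/null
python3 - <<'E'
from h import *
f=cams.grab_frame("side"); save(f,"s1")
im=cv2.imread("pics/s1.png");cv2.imwrite("pics/s1c.png",cv2.resize(im[170:390,180:420],None,fx=2.6,fy=2.6))
for d in cams.spot_point(f,"choke")[:4]: print(d)
E
python3 g.py '[.4427,.2774,.1]'
```

```text
{'centre': [242.2, 322.7], 'conf': 0.82}
{'centre': [370.9, 310.1], 'conf': 0.66}
{'centre': [316.1, 311.4], 'conf': 0.61}
{'centre': [360.7, 347.1], 'conf': 0.6}
pos [0.4383 0.2846 0.1516] y [ 0.9898  0.1426 -0.0005] z [-0.0004 -0.0003 -1.    ] w 0.05797325664706992 F [0.8382 0.0196 0.4946] j [-0.8041  0.5311  0.2778  1.8935 -0.2063  0.7451 -0.2672]
to go (tool) [-0.0078  0.0033  0.0516]
downhill in tool [-0.9997 -0.0036  0.0002] t 4.45
```

View pics/s1c.png

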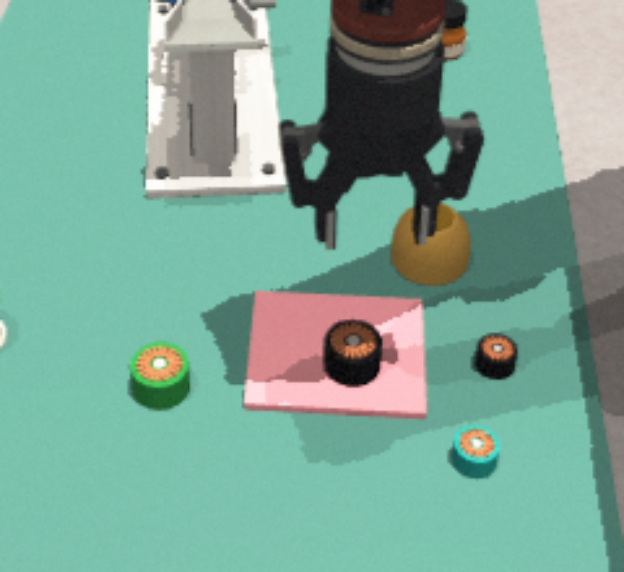

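The gripper is over the large black choke (crop 352,352), and the path down is clear. I'll let the arm settle and measure again.

```bash
python3 -m creep '[[0,0,0,0,0.68],[0,0,0,0,0.68]]' >/dev/null; python3 g.py '[.4427,.2774,.06]'
```

```text
pos [0.4397 0.2849 0.1533] y [0.99   0.1409 0.0038] z [ 0.0035  0.0024 -1.    ] w 0.05778203864219101 F [-0.2616  0.267   0.2325] j [-0.8041  0.5285  0.2791  1.8924 -0.2067  0.7442 -0.2676]
to go (tool) [-0.008   0.0016  0.0933]
downhill in tool [-0.9997 -0.0019 -0.0018] t 4.65
```

```bash
python3 -m creep '[[-0.004,0.001,0.03,0,0.68],[-0.004,0.001,0.03,0,0.68],[0,0,0.03,0,0.68],[0,0,0,0,0.68],[0,0,0,0,0.68]]' >/dev/null; python3 g.py '[.4427,.2774,.022]'
```

```text
pos [0.4422 0.277  0.0624] y [0.99   0.1407 0.0014] z [ 0.0013  0.0008 -1.    ] w 0.05803824943273158 F [ 0.2402 -0.3153  0.7609] j [-0.7432  0.6671  0.2162  1.9693 -0.2653  0.5306 -0.2012]
to go (tool) [0.0003 0.0005 0.0404]
downhill in tool [-0.9997 -0.0017 -0.0006] t 5.15
```

```bash
python3 -m creep '[[0,0,0.026,0,0.68],[0,0,0.024,0,0.68],[0,0,0,0,0.68],[0,0,0,0,0.68]]'; for i in 1 2; do :; done
python3 -m creep '[[0,0,0.002,0,0.68],[0,0,0,0,0.68]]'
python3 -m creep '[[0,0,0.002,0,0.68],[0,0,0,0,0.68]]'
python3 -m creep '[[0,0,0.002,0,0.68],[0,0,0,0,0.68]]'
python3 g.py
```

```text
time_s: 5.55
eef_pos: [0.4426, 0.2773, 0.013]
eef_rot: [2.059, 2.372, 0.004]
contact_force: [0.4, -0.3, 0.1]
grip_width: 0.0581
gripper_force: 0.0
time_s: 5.75
eef_pos: [0.4423, 0.2771, 0.0106]
eef_rot: [2.059, 2.372, 0.004]
contact_force: [0.0, 0.4, -0.4]
grip_width: 0.0578
gripper_force: 0.0
time_s: 5.95
eef_pos: [0.4415, 0.2767, 0.0076]
eef_rot: [2.059, 2.372, 0.001]
contact_force: [0.1, 0.6, -0.2]
grip_width: 0.0581
gripper_force: 0.0
time_s: 6.15
eef_pos: [0.4413, 0.2765, 0.0051]
eef_rot: [-2.059, -2.372, 0.001]
contact_force: [0.5, -0.1, 0.2]
grip_width: 0.0582
gripper_force: 0.0
pos [0.4413 0.2765 0.0051] y [ 0.9901  0.1405 -0.0005] z [-0.0005 -0.0002 -1.    ] w 0.05821264715167393 F [ 0.4776 -0.1315  0.1951] j [-0.7103  0.7657  0.1672  1.995  -0.2976  0.4044 -0.1733]
downhill in tool [-0.9997 -0.0015  0.0002] t 6.15
```

```bash
python3 -m creep '[[0,0,0.001,0,0.68],[0,0,0,0,0.68]]'|grep -E "eef_pos|contact"
python3 -m creep '[[0,0,0.001,0,0.68],[0,0,0,0,0.68]]'|grep -E "eef_pos|contact"
python3 -m creep '[[0,0,0.001,0,0.68],[0,0,0,0,0.68]]'|grep -E "eef_pos|contact"
python3 -m creep '[[0,0,0.001,0,0.68],[0,0,0,0,0.68]]'|grep -E "eef_pos|contact"
```

```text
eef_pos: [0.4413, 0.2765, 0.0041]
contact_force: [0.5, 0.1, 0.2]
eef_pos: [0.4415, 0.2766, 0.0035]
contact_force: [-1.1, 0.1, 2.2]
eef_pos: [0.4415, 0.2766, 0.0034]
contact_force: [-1.4, -1.5, 9.8]
eef_pos: [0.4415, 0.2766, 0.0034]
contact_force: [-3.0, -1.3, 16.6]
```

```bash
python3 -m creep '[[0,0,-0.014,0,0.68],[0,0,-0.0135,0,0.68],[0,0,0,0,0.68],[0,0,0,0,0.68]]' ; python3 g.py '[.4427,.2774,.028]'
```

```text
time_s: 7.35
eef_pos: [0.4415, 0.2767, 0.0289]
eef_rot: [2.059, 2.373, 0.001]
contact_force: [0.0, -0.1, 0.4]
grip_width: 0.058
gripper_force: 0.0
pos [0.4415 0.2767 0.0289] y [0.99   0.1408 0.0005] z [ 0.0005  0.0003 -1.    ] w 0.05796291431367292 F [ 0.0483 -0.1237  0.3862] j [-0.7248  0.7237  0.1886  1.9869 -0.2861  0.4555 -0.1832]
to go (tool) [0.0005 0.0013 0.0009]
downhill in tool [-0.9997 -0.0017 -0.0002] t 7.35
```

```bash
python3 -m creep '[[0,0.001,0.001,0,0.5],[0,0,0,0,0.4],[0,0,0,0,0.3],[0,0,0,0,0.3],[0,0,0,0,0.3]]' 40; python3 -m creep '[[0,0,-0.005,0,0.3],[0,0,-0.01,0,0.3],[0,0,-0.015,0,0.3],[0,0,-0.01,0,0.3],[0,0,0,0,0.3],[0,0,0,0,0.3]]'
python3 - <<'E'
from h import *
f=cams.grab_frame("side"); save(f,"s2")
im=cv2.imread("pics/s2.png");cv2.imwrite("pics/s2c.png",cv2.resize(im[200:350,230:400],None,fx=4,fy=4))
E
```

```text
time_s: 7.85
eef_pos: [0.4425, 0.2768, 0.0278]
eef_rot: [-2.059, -2.372, 0.0]
contact_force: [-1.9, -0.1, 5.4]
grip_width: 0.0438
gripper_force: 39.8
time_s: 8.45
eef_pos: [0.4422, 0.2767, 0.0678]
eef_rot: [-2.059, -2.373, 0.0]
contact_force: [0.3, 0.4, -2.7]
grip_width: 0.0436
gripper_force: 41.1
```

View pics/s2c.png

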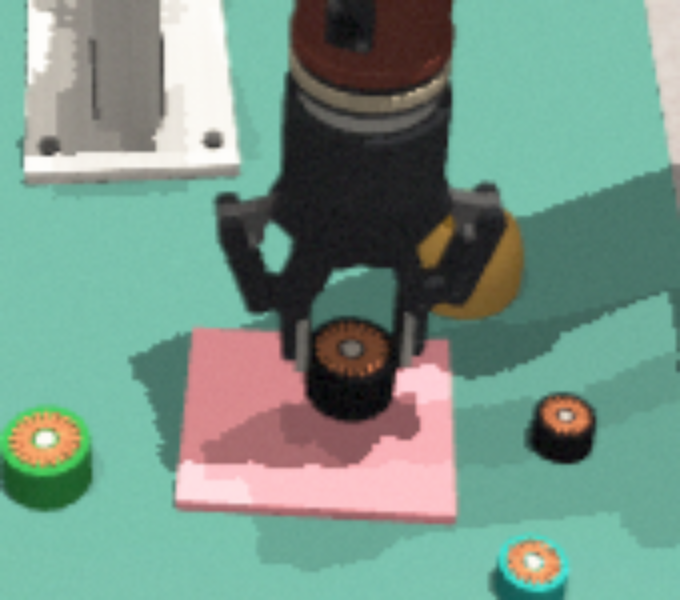

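The large black choke is held upright, copper ring up, at crop (350,365), just below its top. Next I carry it to above the mouth.

```bash
python3 -m creep '[[0,0,-0.015,0,0.3],[0,0,-0.03,0,0.3],[0,0,-0.04,0,0.3],[0,0,-0.04,0,0.3],[0,0,-0.03,0,0.3],[0,0,-0.017,0,0.3]]'; python3 -m creep '[[-0.012,0.005,0,0,0.3],[-0.024,0.01,0,0,0.3],[-0.03,0.012,0,0,0.3],[-0.033,0.013,0,0,0.3],[-0.033,0.013,0,0,0.3],[-0.033,0.013,0,0,0.3],[-0.033,0.013,0,0,0.3],[-0.03,0.012,0,0,0.3],[-0.024,0.008,0,0,0.3],[-0.012,0.004,0,0,0.3],[0,0,0,0,0.3],[0,0,0,0,0.3]]'; python3 g.py '[.5813,.0293,.192]'
```

```text
time_s: 9.1
eef_pos: [0.443, 0.2769, 0.2419]
eef_rot: [2.059, 2.372, 0.004]
contact_force: [0.1, 0.3, -2.4]
grip_width: 0.0438
gripper_force: 41.5
time_s: 10.3
eef_pos: [0.5806, 0.031, 0.2387]
eef_rot: [-2.056, -2.371, 0.001]
contact_force: [-1.0, 0.4, -2.7]
grip_width: 0.0435
gripper_force: 41.5
pos [0.5806 0.031  0.2387] y [ 0.9899  0.1414 -0.0026] z [-0.0028  0.0013 -1.    ] w 0.04348301859133014 F [-1.0217  0.4395 -2.6666] j [-0.3081  0.5178  0.3453  1.6251 -0.1975  1.036   0.2389]
to go (tool) [-0.0019  0.0006  0.0466]
downhill in tool [-0.9997 -0.0024 -0.0017] t 10.3
```

```bash
python3 -m creep '[[-0.001,0,0.015,0,0.3],[-0.001,0,0.02,0,0.3],[0,0,0.01,0,0.3],[0,0,0,0,0.3],[0,0,0,0,0.3]]'|grep -E "eef_pos|contact"
for k in "a"; do python3 -m creep '[[0,0,0.002,0,0.3],[0,0,0,0,0.3]]'|grep -E "eef_pos|contact"; done
python3 -m creep '[[0,0,0.002,0,0.3],[0,0,0,0,0.3]]'|grep -E "eef_pos|contact"
python3 -m creep '[[0,0,0.002,0,0.3],[0,0,0,0,0.3]]'|grep -E "eef_pos|contact"
python3 - <<'E'
from h import *
f=cams.grab_frame("side"); save(f,"s3")
im=cv2.imread("pics/s3.png");cv2.imwrite("pics/s3c.png",cv2.resize(im[80:230,180:350],None,fx=4,fy=4))
E
```

```text
eef_pos: [0.5819, 0.0289, 0.1952]
contact_force: [-0.3, 0.3, -2.0]
eef_pos: [0.5821, 0.028, 0.1934]
contact_force: [-0.0, 0.5, -1.6]
eef_pos: [0.5818, 0.0278, 0.1908]
contact_force: [0.1, 0.6, -2.4]
eef_pos: [0.5816, 0.0278, 0.1885]
contact_force: [-0.8, -0.7, -1.9]
```

View pics/s3c.png

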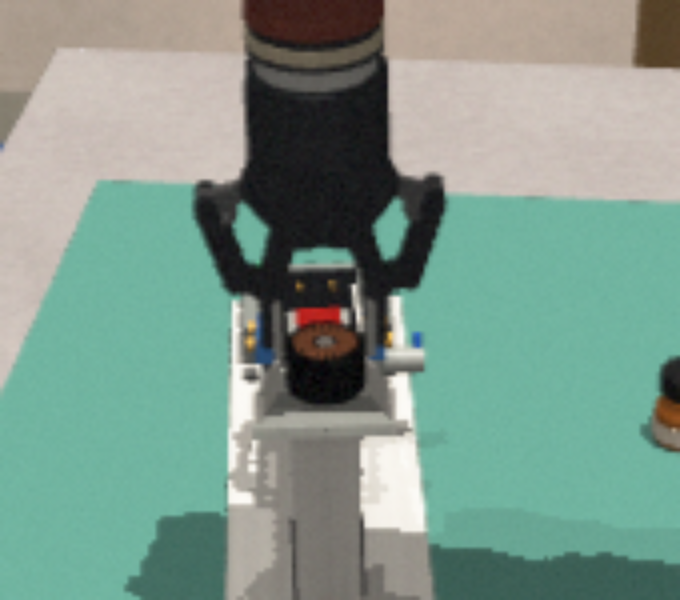

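The choke (crop 325,360) hangs centred over the mouth, and the red blade is straight ahead at (318,315). I keep lowering until I feel contact.

```bash
for k in a; do python3 -m creep '[[0,0,0.002,0,0.3],[0,0,0,0,0.3]]'|grep -E "eef_pos|contact"; done
python3 -m creep '[[0,0,0.0015,0,0.3],[0,0,0,0,0.3]]'|grep -E "eef_pos|contact"
python3 -m creep '[[0,0,0.0015,0,0.3],[0,0,0,0,0.3]]'|grep -E "eef_pos|contact"
```

```text
eef_pos: [0.5816, 0.0279, 0.1865]
contact_force: [-0.4, -0.5, -2.4]
eef_pos: [0.5816, 0.0278, 0.1851]
contact_force: [-0.5, 0.2, -2.5]
eef_pos: [0.5816, 0.0279, 0.1836]
contact_force: [0.6, 0.4, -1.9]
```

```bash
python3 -m creep '[[0,0,0.0015,0,0.3],[0,0,0,0,0.3]]'|grep -E "eef_pos|contact"
python3 -m creep '[[0,0,0.001,0,0.3],[0,0,0,0,0.3]]'|grep -E "eef_pos|contact"
python3 -m creep '[[0,0,0.001,0,0.3],[0,0,0,0,0.3]]'|grep -E "eef_pos|contact"
```

```text
eef_pos: [0.582, 0.0275, 0.1825]
contact_force: [0.2, -0.6, -0.2]
eef_pos: [0.5821, 0.0271, 0.1819]
contact_force: [-0.2, -1.5, 2.0]
eef_pos: [0.5821, 0.0266, 0.1811]
contact_force: [-1.9, -2.9, 5.3]
```

```bash
python3 -m creep '[[-0.002,0,0,0,0.3],[-0.0015,0,0.0015,0,0.3],[0,0,0,0,0.3]]' 25|grep -E "eef_pos|contact|grip"
python3 -m creep '[[-0.0015,0,0.0015,0,0.3],[0,0,0,0,0.3]]'|grep -E "eef_pos|contact"
python3 -m creep '[[-0.0015,0,0.0015,0,0.3],[0,0,0,0,0.3]]'|grep -E "eef_pos|contact"
python3 - <<'E'
from h import *
f=cams.grab_frame("side"); save(f,"s4")
im=cv2.imread("pics/s4.png");cv2.imwrite("pics/s4c.png",cv2.resize(im[130:200,220:300],None,fx=7,fy=7))
E
```

```text
eef_pos: [0.5826, 0.0244, 0.1792]
contact_force: [-0.9, -0.3, 5.9]
grip_width: 0.0435
gripper_force: 42.6
eef_pos: [0.583, 0.023, 0.1776]
contact_force: [-0.9, -1.3, 3.9]
eef_pos: [0.5832, 0.0217, 0.1761]
contact_force: [-1.0, -0.7, 5.2]
```

View pics/s4c.png

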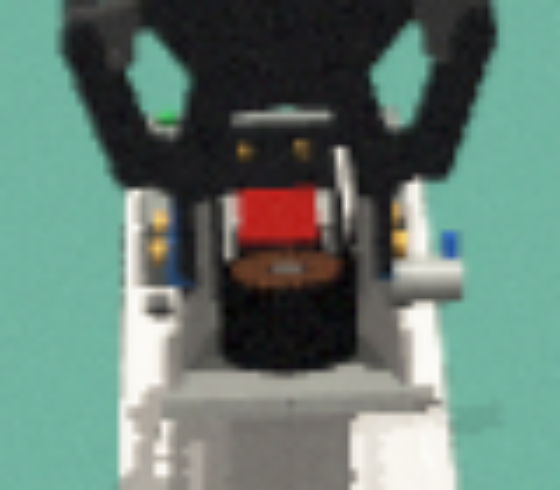

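The copper face at (285,268) now looks much flatter than before, so the choke is tilting to match the slope. Forces are small, so I carry on.

```bash
python3 -m creep '[[-0.001,0,0.0015,0,0.3],[0,0,0,0,0.3]]'|grep -E "eef_pos|contact|grip"
python3 -m creep '[[-0.0005,0,0.001,0,0.3],[0,0,0,0,0.3]]'|grep -E "eef_pos|contact"
python3 -m creep '[[-0.0005,0,0.001,0,0.3],[0,0,0,0,0.3]]'|grep -E "eef_pos|contact"
```

```text
eef_pos: [0.5834, 0.0205, 0.1746]
contact_force: [-0.3, -0.5, 5.3]
grip_width: 0.0436
gripper_force: 44.6
eef_pos: [0.5835, 0.0198, 0.1737]
contact_force: [-1.2, -1.9, 5.7]
eef_pos: [0.5836, 0.0193, 0.173]
contact_force: [-0.9, -2.4, 6.9]
```

```bash
python3 -m creep '[[-0.0005,0,0.001,0,0.3],[0,0,0,0,0.3]]'|grep -E "eef_pos|contact"
python3 -m creep '[[-0.0005,0,0.001,0,0.3],[0,0,0,0,0.3]]'|grep -E "eef_pos|contact"
python3 -m creep '[[0,0,0.001,0,0.3],[0,0,0,0,0.3]]'|grep -E "eef_pos|contact"
```

```text
eef_pos: [0.5836, 0.0192, 0.1728]
contact_force: [-2.6, 0.2, 11.0]
eef_pos: [0.5839, 0.0189, 0.1727]
contact_force: [-3.3, -0.4, 14.2]
eef_pos: [0.5839, 0.0189, 0.1726]
contact_force: [-5.0, -0.1, 19.6]
```

```bash
python3 -m creep '[[0,0,-0.0025,0,0.3],[0,0,0,0,0.3]]'|grep -E "eef_pos|contact"
python3 -m creep '[[0,0,0,0,0.5],[0,0,0,0,0.54],[0,0,0,0,0.58],[0,0,0,0,0.62],[0,0,0,0,0.68],[0,0,0,0,0.68]]'
python3 -m creep '[[0,0,-0.02,0,0.68],[0,0,-0.04,0,0.68],[0.02,0,-0.04,0,0.3],[0.05,0,0,0,0],[0.05,0,0,0,0],[0.02,0,0,0,0],[0,0,0,0,0],[0,0,0,0,0]]'
cat > c.py <<'E'
from h import *
import sys
exec(open("m.py").read().split('W=cloud')[0].split('f=cams')[0]); src=open("m.py").read(); i=src.index("def cloud");j=src.index("W=cloud(f)");exec(src[i:j])
f=cams.grab_frame("top");W=cloud(f);W=W[np.isfinite(W[...,0])]
co=np.array([-0.0358035,0.35917834,0.16593105]);a=np.array([0.57988835,0.03924655]);u=np.array([.13899,-.99029]);v=np.array([.99029,.13899])
h=(W[:,2]-np.c_[W[:,:2],np.ones(len(W))]@co)*.94;s=(W[:,:2]-a)@u;l=(W[:,:2]-a)@v
k=(abs(h-.028)<.0045)&(abs(l)<.03)&(s>-.06)&(s<.2)
P=W[k];c=np.median(s[k]);print("n",k.sum(),"s",np.percentile(s[k],[1,50,99]),"l",np.percentile(l[k],[1,50,99]),"h",np.percentile(h[k],[5,50,95]))
if k.sum()>20:
    q=np.linalg.lstsq(np.c_[s[k],l[k],np.ones(k.sum())],h[k],rcond=None)[0];print("tilt vs floor deg",np.degrees(q[:2]))
sm=(np.percentile(s[k],1)+np.percentile(s[k],99))/2-.028*.342
print("choke chute x mm",(sm-.121)/.94*1000, manip.get_state()["eef_pos"],manip.get_state()["time_s"])
save(f,sys.argv[1]); f=cams.grab_frame("side");save(f,sys.argv[1]+"s")
x=cv2.imread("pics/%s.png"%sys.argv[1])[130:260,260:420];y=cv2.imread("pics/%ss.png"%sys.argv[1])[100:230,190:350]
cv2.imwrite("pics/%sc.png"%sys.argv[1],cv2.resize(np.hstack([x,y]),None,fx=2.5,fy=2.5))
E
python3 c.py p1
```

```text
eef_pos: [0.5838, 0.0189, 0.1727]
contact_force: [-0.2, -0.4, 9.0]
time_s: 15.4
eef_pos: [0.5829, 0.0185, 0.1714]
eef_rot: [-2.059, -2.372, 0.001]
contact_force: [-0.0, 0.9, 0.7]
grip_width: 0.0584
gripper_force: 0.0
time_s: 16.2
eef_pos: [0.5634, 0.1563, 0.2716]
eef_rot: [2.059, 2.372, -0.002]
contact_force: [-0.2, -0.7, -0.7]
grip_width: 0.0003
gripper_force: 0.0
n 284 s [-0.00180714  0.01837151  0.03877507] l [-0.02290684 -0.00158825  0.01993438] h [0.0251459  0.02839254 0.03079312]
tilt vs floor deg [1.4499307 0.1291347]
choke chute x mm -119.24684384589288 [0.56373656 0.15488264 0.27177132] 16.25
```

View pics/p1c.png

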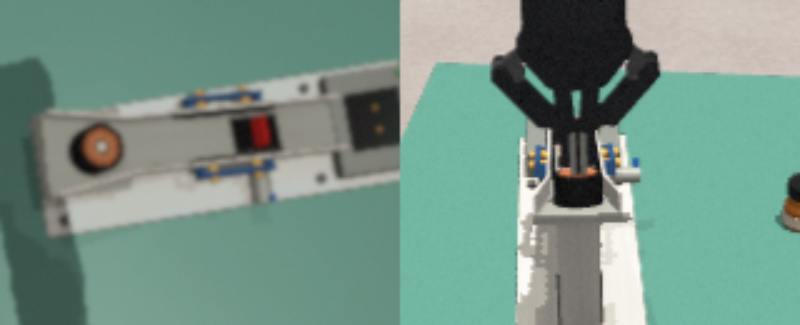

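The choke sits flat (tilt about 1°), copper up, in the mouth at crop (100,147), chute x ≈ -119 mm and centred. I bring the shut fingers in behind it.

```bash
python3 -m creep '[[-0.015,0,0,0,0],[-0.03,-0.001,0.01,0,0],[-0.027,-0.001,0.02,0,0],[-0.012,0,0.02,0,0],[0,0,0,0,0],[0,0,0,0,0]]' >/dev/null; python3 g.py '[.5738,.0707,.177]'
```

```text
pos [0.5735 0.0723 0.2221] y [ 0.9904  0.1381 -0.0001] z [-0.0001 -0.     -1.    ] w 3.236870867730535e-05 F [ 0.3637 -0.0311  0.1544] j [-0.3777  0.5275  0.3382  1.6595 -0.2012  0.9892  0.1675]
to go (tool) [-0.0016  0.0001  0.0451]
downhill in tool [-0.9997  0.0009 -0.    ] t 16.9
```

```bash
python3 -m creep '[[0,0,0.02,0,0],[0,0,0.015,0,0],[0,0,0.006,0,0],[0,0,0,0,0]]' |grep -E "eef_pos|contact"; python3 -m creep '[[0,0,0.002,0,0],[0,0,0.002,0,0],[0,0,0,0,0]]' |grep -E "eef_pos|contact"
python3 -m creep '[[-0.003,0,0.001,0,0],[-0.003,0,0.001,0,0],[0,0,0,0,0]]' |grep -E "eef_pos|contact"; python3 g.py
```

```text
eef_pos: [0.5734, 0.0745, 0.181]
contact_force: [0.5, -0.6, 0.7]
eef_pos: [0.5735, 0.0737, 0.1772]
contact_force: [-1.0, -0.6, -0.8]
eef_pos: [0.5742, 0.0666, 0.1748]
contact_force: [0.0, 0.5, 0.8]
pos [0.5742 0.0666 0.1748] y [ 0.9903  0.1393 -0.0001] z [-0.     -0.0007 -1.    ] w -0.00015011467210446127 F [0.0429 0.4587 0.837 ] j [-0.3557  0.5796  0.3203  1.717  -0.2245  0.8813  0.1991]
downhill in tool [-0.9997 -0.0002  0.0007] t 17.9
```

```bash
python3 -m creep '[[-0.002,0,0.0007,0,0],[-0.003,0,0.0011,0,0],[-0.0041,0,0.0015,0,0],[-0.0041,0,0.0015,0,0],[-0.0041,0,0.0015,0,0],[-0.0041,0,0.0015,0,0]]' |grep -E "eef_pos|contact"
python3 -m creep '[[-0.0041,0,0.0015,0,0],[-0.0041,0,0.0015,0,0],[-0.0041,0,0.0015,0,0],[-0.0041,0,0.0015,0,0],[-0.0041,0,0.0015,0,0]]' |grep -E "eef_pos|contact"
python3 -m creep '[[-0.0041,0,0.0015,0,0],[-0.0041,0,0.0015,0,0],[-0.0041,0,0.0015,0,0],[-0.0041,0,0.0015,0,0],[-0.0041,0,0.0015,0,0]]' |grep -E "eef_pos|contact"; python3 g.py;  python3 c.py p2
```

```text
eef_pos: [0.5772, 0.046, 0.1668]
contact_force: [0.0, -0.2, 0.5]
eef_pos: [0.5801, 0.0258, 0.1594]
contact_force: [0.4, 1.1, -0.5]
eef_pos: [0.583, 0.0055, 0.1519]
contact_force: [0.5, 0.8, 0.6]
pos [0.583  0.0055 0.1519] y [0.9901 0.1406 0.    ] z [ 0. -0. -1.] w 0.00014048113532600732 F [0.4705 0.7782 0.6171] j [-0.2376  0.6136  0.3049  1.7267 -0.2348  0.8372  0.3142]
downhill in tool [-0.9997 -0.0016  0.    ] t 19.5
  return _methods._mean(a, axis=axis, dtype=dtype,
  ret = ret.dtype.type(ret / rcount)
Traceback (most recent call last):
  File "c.py", line 8, in <module>
    P=W[k];c=np.median(s[k]);print("n",k.sum(),"s",np.percentile(s[k],[1,50,99]),"l",np.percentile(l[k],[1,50,99]),"h",np.percentile(h[k],[5,50,95]))
                                                   ~~~~~~~~~~~~~^^^^^^^^^^^^^^^^
IndexError: index -1 is out of bounds for axis 0 with size 0
```

```bash
for i in 1; do python3 -m creep '[[-0.0041,0,0.0015,0,0],[-0.0041,0,0.0015,0,0],[-0.0041,0,0.0015,0,0],[-0.0041,0,0.0015,0,0],[-0.0041,0,0.0015,0,0]]' |grep -E "eef_pos|contact"; done
python3 -m creep '[[-0.0027,0,0.001,0,0],[-0.0027,0,0.001,0,0],[-0.0027,0,0.001,0,0],[-0.0027,0,0.001,0,0]]' |grep -E "eef_pos|contact"
python3 -m creep '[[-0.0027,0,0.001,0,0],[-0.0027,0,0.001,0,0],[-0.0027,0,0.001,0,0],[-0.0027,0,0.001,0,0]]' |grep -E "eef_pos|contact"
python3 g.py
python3 - <<'E'
from h import *
f=cams.grab_frame("side"); save(f,"s5")
im=cv2.imread("pics/s5.png");cv2.imwrite("pics/s5c.png",cv2.resize(im[130:200,220:300],None,fx=7,fy=7))
E
```

```text
eef_pos: [0.5858, -0.0148, 0.1444]
contact_force: [-0.2, 0.2, 0.5]
eef_pos: [0.5875, -0.0251, 0.1405]
contact_force: [-0.1, 0.2, 0.3]
eef_pos: [0.589, -0.0347, 0.1368]
contact_force: [-1.0, 3.4, 2.9]
pos [ 0.589  -0.0347  0.1368] y [0.9899 0.1415 0.0003] z [ 0.0001  0.0018 -1.    ] w 7.967787259851981e-05 F [-0.95    3.441   2.8724] j [-0.1581  0.6413  0.2924  1.7206 -0.2417  0.8151  0.388 ]
downhill in tool [-0.9997 -0.0025 -0.0018] t 20.85
```

View pics/s5c.png

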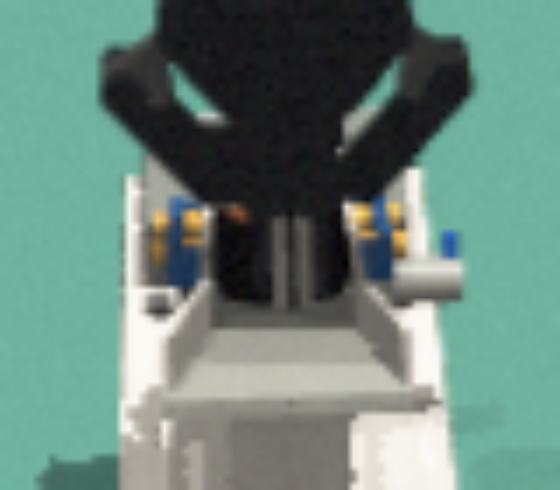

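The choke is still upright ahead of the finger pads (crop 285,255), just entering the brakes as the force predicts.

```bash
python3 -m creep '[[-0.0027,0,0.001,0,0],[-0.0027,0,0.001,0,0],[-0.0027,0,0.001,0,0]]' |grep -E "eef_pos|contact"
python3 -m creep '[[-0.0027,0,0.001,0,0],[-0.0027,0,0.001,0,0],[-0.0027,0,0.001,0,0]]' |grep -E "eef_pos|contact"
python3 -m creep '[[-0.0027,0,0.001,0,0],[-0.0027,0,0.001,0,0],[-0.0027,0,0.001,0,0]]' |grep -E "eef_pos|contact"; python3 g.py
```

```text
eef_pos: [0.5901, -0.0434, 0.1336]
contact_force: [-0.1, 3.6, 3.1]
eef_pos: [0.5911, -0.0523, 0.1304]
contact_force: [-0.9, 3.0, 2.9]
eef_pos: [0.5923, -0.0601, 0.1274]
contact_force: [0.3, 3.5, 3.2]
pos [ 0.5923 -0.0601  0.1274] y [ 0.9901  0.1405 -0.0001] z [-0.0001 -0.0001 -1.    ] w -9.583737329588968e-05 F [0.2939 3.4874 3.1838] j [-0.1116  0.6601  0.2869  1.7133 -0.2434  0.8033  0.4291]
downhill in tool [-0.9997 -0.0015  0.0001] t 21.8
```

```bash
python3 -m creep '[[-0.0025,0,0.0006,0,0],[-0.0025,0,0.0006,0,0],[-0.0025,0,0.0006,0,0],[-0.0025,0,0.0009,0,0]]' |grep -E "eef_pos|contact"
python3 -m creep '[[-0.0007,0,0.00025,0,0],[-0.0007,0,0.00025,0,0]]' |grep -E "eef_pos|contact"
python3 -m creep '[[-0.0007,0,0.00025,0,0],[-0.0007,0,0.00025,0,0]]' |grep -E "eef_pos|contact"
python3 -m creep '[[-0.0007,0,0.00025,0,0],[-0.0007,0,0.00025,0,0]]' |grep -E "eef_pos|contact"
```

```text
eef_pos: [0.5932, -0.0699, 0.1243]
contact_force: [-0.6, 3.7, -0.3]
eef_pos: [0.5934, -0.0712, 0.124]
contact_force: [-1.1, 2.7, 0.9]
eef_pos: [0.5937, -0.0725, 0.1237]
contact_force: [-0.6, 4.1, 0.2]
eef_pos: [0.5941, -0.074, 0.1233]
contact_force: [-0.9, 2.9, -0.2]
```

```bash
python3 -m creep '[[-0.0007,0,0.00025,0,0],[-0.0007,0,0.00025,0,0]]' |grep -E "eef_pos|contact"
python3 -m creep '[[-0.0007,0,0.00025,0,0],[-0.0007,0,0.00025,0,0]]' |grep -E "eef_pos|contact"
```

```text
eef_pos: [0.5943, -0.0754, 0.1228]
contact_force: [-1.6, 2.8, 0.7]
eef_pos: [0.5946, -0.0768, 0.1223]
contact_force: [-0.7, 2.5, -1.0]
```

```bash
python3 -m creep '[[-0.0007,0,0.00025,0,0],[-0.0007,0,0.00025,0,0]]' |grep -E "eef_pos|contact"
python3 -m creep '[[-0.0007,0,0.00025,0,0],[-0.0007,0,0.00025,0,0]]' |grep -E "eef_pos|contact"
python3 -m creep '[[-0.0007,0,0.00025,0,0],[-0.0007,0,0.00025,0,0]]' |grep -E "eef_pos|contact"
```

```text
eef_pos: [0.5948, -0.0781, 0.1218]
contact_force: [-1.0, 2.5, 0.2]
eef_pos: [0.595, -0.0795, 0.1213]
contact_force: [0.2, 2.6, 1.6]
eef_pos: [0.5952, -0.0809, 0.1208]
contact_force: [-0.4, 2.7, 0.1]
```

```bash
python3 -m creep '[[-0.0007,0,0.00025,0,0],[-0.0007,0,0.00025,0,0]]' |grep -E "eef_pos|contact"
python3 -m creep '[[-0.0007,0,0.00025,0,0],[-0.0007,0,0.00025,0,0]]' |grep -E "eef_pos|contact"
```

```text
eef_pos: [0.5954, -0.0823, 0.1203]
contact_force: [-0.8, 4.4, 0.4]
eef_pos: [0.5956, -0.0837, 0.1198]
contact_force: [-1.4, 3.5, 1.2]
```

```bash
python3 -m creep '[[-0.0007,0,0.00025,0,0],[0,0,0,0,0]]' |grep -E "eef_pos|contact"
python3 -m creep '[[-0.0007,0,0.00025,0,0],[0,0,0,0,0]]' |grep -E "eef_pos|contact"
```

```text
eef_pos: [0.5957, -0.0845, 0.1195]
contact_force: [-0.1, 2.1, 0.3]
eef_pos: [0.5958, -0.0851, 0.1193]
contact_force: [0.5, 2.9, 0.9]
```

```bash
python3 -m creep '[[-0.0007,0,0.00025,0,0],[0,0,0,0,0]]' |grep -E "eef_pos|contact"
python3 -m creep '[[-0.0007,0,0.00025,0,0],[0,0,0,0,0]]' |grep -E "eef_pos|contact"
```

```text
eef_pos: [0.5959, -0.0858, 0.119]
contact_force: [-0.0, 3.4, -0.5]
eef_pos: [0.596, -0.0865, 0.1188]
contact_force: [-1.2, 2.7, 0.6]
```

```bash
python3 -m creep '[[-0.0007,0,0.00025,0,0],[-0.0007,0,0.00025,0,0]]' |grep -E "eef_pos|contact"
python3 -m creep '[[-0.0007,0,0.00025,0,0],[0,0,0,0,0]]' |grep -E "eef_pos|contact"
```

```text
eef_pos: [0.5962, -0.0878, 0.1183]
contact_force: [-0.3, 2.8, 0.3]
eef_pos: [0.5963, -0.0887, 0.118]
contact_force: [-0.7, 3.1, 0.2]
```

```bash
python3 -m creep '[[-0.0007,0,0.00025,0,0],[-0.0007,0,0.00025,0,0]]' |grep -E "eef_pos|contact"
python3 -m creep '[[-0.0007,0,0.00025,0,0],[0,0,0,0,0]]' |grep -E "eef_pos|contact"
```

```text
eef_pos: [0.5965, -0.0899, 0.1175]
contact_force: [-1.7, 2.9, 0.6]
eef_pos: [0.5966, -0.0907, 0.1173]
contact_force: [-1.4, 2.9, -0.8]
```

```bash
python3 -m creep '[[-0.0007,0,0.00025,0,0],[-0.0007,0,0.00025,0,0]]' |grep -E "eef_pos|contact"
python3 -m creep '[[-0.0007,0,0.00025,0,0],[0,0,0,0,0]]' |grep -E "eef_pos|contact"
```

```text
eef_pos: [0.5967, -0.0913, 0.1168]
contact_force: [-1.2, 4.3, 0.4]
eef_pos: [0.5968, -0.0916, 0.1165]
contact_force: [-0.5, 5.2, 1.5]
```

```bash
python3 -m creep '[[-0.0007,0,0.00025,0,0],[-0.0007,0,0.00025,0,0]]' |grep -E "eef_pos|contact"
python3 -m creep '[[-0.0007,0,0.00025,0,0],[0,0,0,0,0]]' |grep -E "eef_pos|contact"
```

```text
eef_pos: [0.597, -0.0921, 0.1161]
contact_force: [-1.5, 7.2, 3.8]
eef_pos: [0.597, -0.0922, 0.116]
contact_force: [-0.8, 6.4, 3.2]
```

I can feel the stop: force along the slope rose from about 3 N to 7 N, so roughly 4 N is on the blade. I back off uphill and lift clear.

```bash
python3 -m creep '[[0.003,0,-0.0015,0,0],[0.006,0,-0.003,0,0],[0.012,0,-0.006,0,0],[0.01,0,-0.03,0,0],[0.01,0,-0.05,0,0],[0.03,0,-0.03,0,0],[0.045,0,0,0,0],[0.045,0,0,0,0],[0.045,0,0,0,0],[0.03,0,0,0,0],[0,0,0,0,0],[0,0,0,0,0]]'; python3 c.py p3
```

```text
time_s: 27.8
eef_pos: [0.5641, 0.1391, 0.2358]
eef_rot: [2.056, 2.373, -0.0]
contact_force: [0.1, -1.5, 0.0]
grip_width: 0.0002
gripper_force: 0.0
n 243 s [0.14816909 0.1679814  0.18937092] l [-0.01973899  0.00082751  0.02177209] h [0.02498756 0.02806133 0.03087977]
tilt vs floor deg [ 0.55636843 -0.58461714]
choke chute x mm 40.63191882390129 [0.56437716 0.13742798 0.23581363] 27.85
```

View pics/p3c.png

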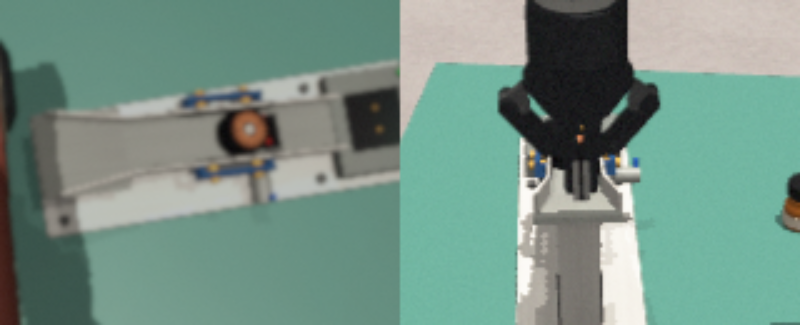

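The choke lies flat against the red blade (top view 248,130), copper up, with the robot clear.

```bash
python3 -c "
from plant import manip
print(manip.finish_job())"
```

```text
the job is handed in; nothing more can be done
None
```

The choke is in the feeder and the job is handed in at about 28 s: it lies flat, copper ring up, against the red stop at chute x ≈ 41 mm, pressed there with about 4 N by my estimate. The robot is clear of it, and the spool, tip cleaner and flux jar were not touched.

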